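# Clamp the tube block in the shaker with the removable crank

## Robot

A 6-joint arm with a two-finger parallel gripper is mounted at the origin on the work surface. World frame = base frame: x ahead of the robot, y to its left, z up, the work surface at z = 0. Lengths are in m, angles in rad, forces in N, time in s.
With the tool pointing down it reaches from about 0.375 to 0.975 m from the base axis. Payload 3.8 kg.
Tool frame: the origin (TCP) lies at the very end of the fingers, on their centre line; the grasp point (between the pads) lies 19 mm behind it; z points along the fingers, y is the line along which they close (so a half turn about z gives the same grasp; the last joint's range is limited). The gripper opens to 85 mm and grips with 20 to 120 N. Pads are 22 mm wide; open, the fingers measure 114 mm over their backs; the gripper's body (76 mm by 85 mm) begins 54 mm behind the grasp point. The pads swing forward as they close: fully open they stand 13 mm farther back than shut.
Start: joints at [-1.168, 0.264, 1.604, -0, 1.274, -0.037], TCP at [0.287, -0.611, 0.231] pointing down, gripper open.
Joint ranges: [-2.63, 2.63], [-0.94, 2.18], [0.31, 2.57], [-1.31, 4.45], [0, 2.66], [-2.55, 2.55]. Speed limits (rad/s): [2.57, 2.57, 3.14, 3.14, 3.14, 3.14].

## Interface

Orientations are given as a rotation vector (axis times angle).
In Python, from workcell import read_state, read_camera, calibration, finish_job gives the robot as it stands.
- The arm moves only by the tool step_arm, never from a script. Its argument "commands" is a list of rows, each an object of numbers: "fingers": the gripper's target within -1 to 1 (shut at 1, half-way at 0, fully open at -1); "dx", "dy", "dz": the shift along the tool's x, y, z in m; "roll": the turn about the tool's z in degrees. In form: [{"fingers": .., "dx": .., "dy": .., "dz": .., "roll": ..}, ...]. A call has 1 to 8 rows; each row is the pose to reach, as a shift and turn from the pose commanded when the call began, along the tool's axes at that moment; what a row does not reach only later rows make up. A row lasts 1/8 s, in which the tool goes at most 62.5 mm and 10.7 degrees, less where a joint would pass 70% of its speed; a pose out of reach is approached as far as the arm can. A call with a gripper value outside its range is refused whole. The fingers move at their own pace and stop on an object; "squeeze" is the grip in N (left out, the last holds). Time passes only in rows, so rows that repeat a pose let the fingers close. It gives the time, the measured TCP pose, the force, the opening and the grip force at its end, in the units of the state.
- read_state(): the state, without advancing time (a new reading comes with each control period).
- read_camera(name): name is "scene" or "top" or "wrist"; returns (picture, depth): 420x560x3 uint8, blue, green, red; 420x560 float32, m along the optical axis (not along the pixel's ray), 0 where there is no reading.
- calibration(name): a dict with "intrinsics" (3x3 intrinsics, pixels), "world_to_cam" (4x4, takes a point from world to camera coordinates). Camera axes: x right, y up, looking along -z (the intrinsics and any distortion apply to the point x, -y, -z); pixel columns grow to the right and rows downward; lengths in m; the calibration is good to about 2 mm. A picture is of the moment at which its call begins: read the wrist's pose just before it. calibration takes no time and is no camera call; for the wrist camera it gives the pose at the moment of the call.
- finish_job(): hands the job in; it is judged then, once.
The state is a dict: "time": time; "q": joint angles; "joint_vel": joint speeds; "joint_torque": joint torques, N m; "tool_pos": TCP position; "tcp_rot": TCP orientation; "wrist_force": force on the tool from outside, world axes, zero at the start; "torque": the same for the moment, N m; "width": opening from 0.0 (shut) to 1.0 (fully open); "grip_force": force on a finger pad.
Only numpy, scipy, OpenCV 4.12 (cv2) and the standard library are available. Lean on these libraries where they do the work, as an engineer would, in place of code of your own. Each camera call takes 0.05 s, during which the arm holds its last target. There are 200 camera calls.

## Task

The block of capped tubes is standing in the tube shaker, but its clamp is still slack. Take the loose crank from the grey bench mat, feel it down over the square end of the clamp screw until it is fully home, and wind it clockwise by its knob until the pressure pad bears firmly on the caps, without over-tightening and crushing them. Then lift the crank straight off, because it must not stay on a running shaker, and lay it gently flat on the mat again; do not jam or lever it on the shaft, and leave the block where it stands and everything else on the bench alone.

Things in the scene. Friction and masses are not known exactly. Their poses are not given: they have to be found in the camera images.
- shaft_top (a point): Centre of the top of the clamp screw's drive end, on top of the shaker's bridge: a bare upright steel square, 14 mm across flats, standing 30 mm out of a round dark collar (32 mm across); its top 4 mm taper to 9 mm. 263 mm above the bench. The axes are the bridge's: how far the square itself is turned about the vertical is not measured and differs each time; it does not turn when lightly touched.
- bridge: Aluminium bar, 34 x 172 x 22 mm, on two posts above the shaker's carriage, with the clamp screw through it and the pressure plate with its rubber pad below. Origin: middle of its underside, 203 mm up; z up, y along the bar. The collar's top, on which a crank that is fully home rests, is 30 mm above the origin. Clockwise from above lowers the pad 16 mm a turn; it starts 9 to 13 mm above the caps (not measured).
- caps (a point): Middle of the tops of the block's 24 white tube caps, 146 mm up, under the pad. The pad must end pressing on them with 40 to 220 N, best some 120 N. Winding free takes about 10 N at the knob (felt as about 6 N at rest); once the pad touches, each radian more adds some 180 N of clamping and 8 N at the knob, so a rise of 4 to 5 N is right and 9 N too much. The screw stays where it is left.
- block: Loose aluminium tube block, 127 x 85 x 40 mm (48 mm to the cap tops), 1.1 kg, standing upright between low lips on the shaker's carriage. Origin: centre of its underside, z up. It must stay where it is (within 6 mm).
- crank: Loose plain steel crank, about 0.46 kg, lying flat on the mat, knob up: a square hub, a flat arm (22 mm wide, 12 mm thick, along its +x, its underside level with the hub's) and a black knob near the arm's end. Origin: centre of the hub's underside; z up. A 15.5 mm square hole runs up through the hub; it goes over the shaft in any of four ways, with about 0.1 rad of play either way.
- crank_hub (a point): Point on the axis of the crank's hub, 28 mm above its underside; axes as the crank's. The hub is 32 x 32 mm and 44 mm tall, its flat sides square to the arm; grip it across the arm (along the crank's y).
- crank_foot (a point): Centre of the hub's underside, the mouth of the square hole; axes as the crank's. Home on the shaft it is 30 mm below shaft_top.
- crank_knob (a point): Middle of the crank's knob, an upright black cylinder 24 mm across and 45 mm tall, 60 mm from the hub's axis along the crank's +x and 37.5 mm above the crank's underside (the arm is 25 mm below the point). It spins freely on its pin, so a hand that holds it need not turn with the crank.
- mat: Flat grey bench mat, 240 x 200 x 3 mm (x by y), fixed on the bench to the left or the right of the shaker. Origin: centre of its underside, z up. The spanner lies along its +x edge and the jar stands near its (+54, +74) mm; the rest is free for the crank.
- tube_rack: White rack of 36 capped tubes, 105 x 200 x 80 mm, standing on the other side of the shaker. Leave alone.
- spanner: Steel spanner, 180 mm long and 8 mm thick, lying along the mat's +x edge. Origin: middle of its underside. Leave alone.
- jar: Small white-capped jar, 42 mm across and 55 mm tall, standing on the mat. Origin: centre of its underside. Leave alone.
- timer: White bench timer, 55 x 70 x 18 mm, lying beside the shaker. Leave alone.
- wash_bottle: Pale wash bottle with a blue cap, 68 mm across and 170 mm tall. Leave alone.
- wipes: White and purple wipes canister, 90 mm across and 190 mm tall. Leave alone.

How it is judged:
On the way, in this order (a step that is already met when the one before it is completed fails the run):
1. the crank is fully home on the square shaft (horizontal distance between crank_foot and shaft_top below 0.003 m and z of crank_foot in the frame of bridge below 0.034 m and angle between crank_foot's own z axis and vertical below 0.1 rad), for 0.2 s.
2. with the crank on the shaft, the clamp has been wound down so that the pad bears on the caps (contact force between bridge and block above 40 N and horizontal distance between crank_foot and shaft_top below 0.005 m and z of crank_foot in the frame of bridge below 0.045 m), for 0.3 s.
At the end, for the whole second after the job is handed in: The clamp pad presses on the tube caps with 40 to 220 N by itself; the crank is off the shaft and lies at rest and flat (within 0.1 rad) on the mat, its hub's centre within the mat's 240 x 200 mm outline and its underside within 5 mm of the mat; the block and the bystanders are where they were (contact force between bridge and block above 40 N and x of crank_foot in the frame of mat between -0.12 and 0.12 m and y of crank_foot in the frame of mat between -0.1 and 0.1 m and z of crank_foot in the frame of mat below 0.008 m and angle between crank_foot's own z axis and vertical below 0.1 rad and linear speed of crank below 0.02 m/s); the robot touches nothing.
It fails at once if the clamp is over-tightened: the pad presses on the tubes with more than 220 N (contact force between bridge and block above 220 N).
It fails at once if the crank is jammed down or levered on the shaft: more than 80 N between them while it is not home (contact force between crank and bridge above 80 N and z of crank_foot in the frame of bridge above 0.038 m).
It fails at once if the crank is slammed or dropped on the mat with more than 120 N (contact force between crank and mat above 120 N).
It fails at once if the tube block is shifted by more than 6 mm (distance of block from where it was at the start of the episode above 0.006 m).
It fails at once if another thing on the bench is shifted by more than 20 mm (distance of any of tube_rack, spanner, jar, timer, wash_bottle, wipes from where it was at the start of the episode above 0.02 m).
It also fails if it takes over 72 s, if anything falls off the work surface, if the arm or the gripper's body presses on something with over 40 N, if the wrist force passes 120 N, or if a joint passes its speed limit or range.

## Working session

There is one attempt and no reset: what is moved stays moved. The work goes in short steps, Python scripts to look and compute and a tool call to move; the robot and the scene stay as the last step left them, time stands still between calls to the robot, and variables do not carry over. Pictures are saved under pics/ and viewed, at most 10 in all, crops included, and the job is handed in when it is done.

Besides the shell and the picture viewer there is one more tool, called after "Request:" by a JSON object that holds its "name" and its "arguments". step_arm: Moves the arm, as the interface text tells. Its arguments: {"type":"object","properties":{"commands":{"type":"array","items":{"type":"object","properties":{"fingers":{"type":"number"},"dx":{"type":"number"},"dy":{"type":"number"},"dz":{"type":"number"},"roll":{"type":"number"}}}},"squeeze":{"type":"number"}},"required":["commands"]}

```bash
mkdir -p pics
cat > h.py <<'E'
import numpy as np,cv2
from workcell import *
from scipy.spatial.transform import Rotation as R
def cam(n):
    c=calibration(n);im,d=read_camera(n);return im,d,np.array(c["intrinsics"]),np.array(c["world_to_cam"]),c
def world(uv,depth,K,T):
    uv=np.atleast_2d(uv).astype(float);d=np.atleast_1d(depth)
    x=(uv[:,0]-K[0,2])/K[0,0]*d;y=(uv[:,1]-K[1,2])/K[1,1]*d
    p=np.c_[x,-y,-d];return (p-T[:3,3])@T[:3,:3]
def plane(uv,z,K,T):
    a=world(uv,np.ones(len(np.atleast_2d(uv))),K,T);o=-T[:3,:3].T@T[:3,3]
    r=a-o;return o+r*((z-o[2])/r[:,2])[:,None]
def cloud(d,K,T):
    v,u=np.mgrid[:d.shape[0],:d.shape[1]];return world(np.c_[u.ravel(),v.ravel()],d.ravel(),K,T).reshape(*d.shape,3)
E
python3 - <<'E'
from h import *
for n in("top","scene"):
    im,d,K,T,c=cam(n);cv2.imwrite(f"pics/{n}0.png",im);np.savez(f"{n}0.npz",im=im,d=d,K=K,T=T)
    print(n,{k:v for k,v in c.items() if k not in("world_to_cam",)},-T[:3,:3].T@T[:3,3],T[:3,:3].round(2).tolist())
print(read_state())
E
```

```text
top {'intrinsics': array([[386.26198388,   0.        , 282.04184611],
       [  0.        , 386.26198388, 201.65408624],
       [  0.        ,   0.        ,   1.        ]])} [0.37036353 0.01173006 1.31756321] [[-0.02, -1.0, 0.01], [0.99, -0.02, 0.13], [-0.13, 0.01, 0.99]]
scene {'intrinsics': array([[453.85068396,   0.        , 288.8345498 ],
       [  0.        , 453.85068396, 208.94621359],
       [  0.        ,   0.        ,   1.        ]])} [ 1.54208902 -0.06496123  0.85854136] [[0.09, 1.0, -0.02], [-0.55, 0.07, 0.83], [0.83, -0.07, 0.56]]
{'time': 0.1, 'q': array([-1.16789546e+00,  2.64676170e-01,  1.60525439e+00,  1.10454268e-05,
        1.27371808e+00, -3.69121738e-02]), 'joint_vel': array([ 0.00012188, -0.00130489, -0.00266375,  0.00169661,  0.00051495,
        0.0004311 ]), 'joint_torque': array([-2.00123900e-04, -5.16709721e+01, -3.68589771e+01, -1.39223671e-04,
        6.31834060e-03,  3.27224711e-06]), 'tool_pos': array([ 0.28712484, -0.61014365,  0.23007849]), 'tcp_rot': array([-3.06396255e+00, -6.84855585e-01,  5.71016539e-04]), 'wrist_force': array([ 0.75060968,  0.21464867, -0.22163971]), 'torque': array([-0.00037203, -0.03606255,  0.06760649]), 'grip_force': 0.0, 'width': 1.0005005988649571}
```

View pics/top0.png

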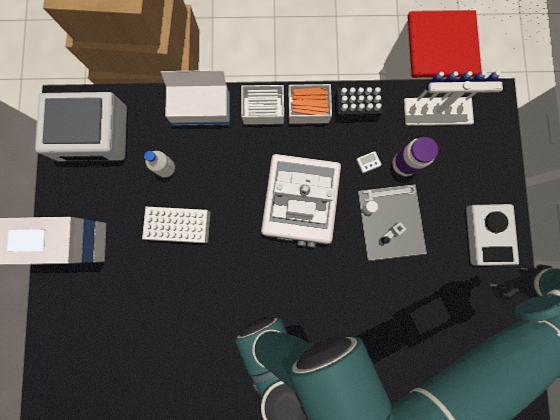

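View pics/scene0.png

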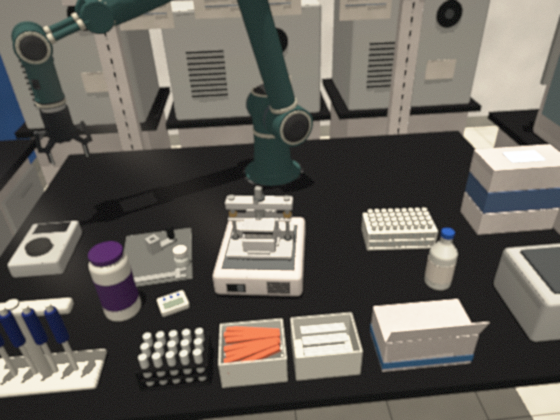

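The top view shows the crank on the mat, with its hub near (400,229) and its knob near (384,240). The shaft and collar are near (305,188). The jar is at (371,206) and the spanner lies along the mat's far edge. I'll measure coarsely with depth now and refine with the wrist camera.

Run:
```python
from h import *
z=np.load("top0.npz");im,d,K,T=[z[k] for k in("im","d","K","T")]
P=cloud(d,K,T)
def reg(n,u0,u1,v0,v1,z0,z1):
    Q=P[v0:v1,u0:u1];m=(Q[...,2]>z0)&(Q[...,2]<z1)
    q=Q[m];v,u=np.nonzero(m);print(n,m.sum(),q.mean(0).round(4) if len(q) else'',(u.mean()+u0,v.mean()+v0) if len(q) else '',q[:,2].max() if len(q) else'')
reg("hub",376,412,218,250,.042,.053)
reg("knobtop",376,412,218,250,.056,.075)
reg("arm",376,412,218,250,.010,.022)
reg("shaft",290,320,170,205,.24,.28)
Q=P[170:205,285:325];m=(Q[...,2]>.215)&(Q[...,2]<.23);print("bridge",cv2.minAreaRect(Q[m][:,:2].astype(np.float32)),m.sum())
Q=P[150:225,255:350];m=(Q[...,2]>.215)&(Q[...,2]<.23);r=cv2.minAreaRect(Q[m][:,:2].astype(np.float32));print("bridge",r)
m=np.zeros(d.shape,bool);m[175:270,350:435]=True;m&=(abs(P[...,2]-.003)<.004)&(im.mean(2)>70)
print("mat",cv2.minAreaRect(P[m][:,:2].astype(np.float32)),P[m][:,2].mean())
cv2.imwrite("pics/z1.png",cv2.resize(im[150:270,260:430],None,fx=4.5,fy=4.5,interpolation=cv2.INTER_CUBIC))
```

```text
hub 83 [ 0.4433 -0.3838  0.0479] (np.float64(398.5421686746988), np.float64(228.65060240963857)) 0.0529571368503082
knobtop 40 [ 0.4092 -0.3385  0.063 ] (np.float64(386.675), np.float64(239.125)) 0.06837857818790251
arm 89 [ 0.4306 -0.3681  0.0155] (np.float64(391.17977528089887), np.float64(233.1011235955056)) 0.0215993189415214
shaft 35 [ 0.5511 -0.0658  0.2564] (np.float64(305.57142857142856), np.float64(187.28571428571428)) 0.264664892292847
bridge ((0.5532060265541077, -0.06520171463489532), (0.11610133200883865, 0.04385360702872276), 81.7319564819336) 383
bridge ((0.553117573261261, -0.06585988402366638), (0.1715579628944397, 0.043854668736457825), 81.60684204101562)
mat ((0.4871980845928192, -0.3740977942943573), (0.2773043215274811, 0.20397889614105225), 5.486975193023682) 0.0035829774872589487
```

View pics/z1.png

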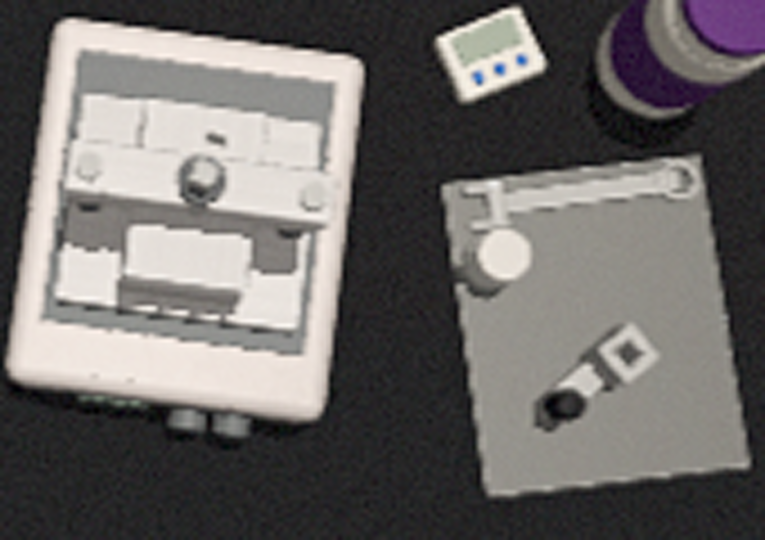

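The crop confirms the hub's hole at about (631,352) and the knob at about (566,403). Crank +x therefore points to about 127° in the world. I'll move over the crank for a close look.

Request:
{"name": "step_arm", "arguments": {"commands": [{"fingers": -1,"dx": 0.06,"dy": -0.035,"dz": -0.02,"roll": -10},{"dx": 0.12,"dy": -0.07,"dz": -0.02,"roll": -20},{"dx": 0.18,"dy": -0.105,"dz": -0.02,"roll": -30},{"dx": 0.2375,"dy": -0.138,"dz": -0.02,"roll": -40},{"dx": 0.2375,"dy": -0.138,"dz": -0.02,"roll": -50},{"dx": 0.2375,"dy": -0.138,"dz": -0.02,"roll": -60},{"dx": 0.2375,"dy": -0.138,"dz": -0.02,"roll": -70},{"dx": 0.2375,"dy": -0.138,"dz": -0.02,"roll": -80}]}}

```text
invalid input
```

Request:
{"name": "step_arm", "arguments": {"commands": [{"roll": -10},{"roll": -20},{"roll": -22},{"roll": -22}]}}

```text
invalid input
```

```bash
cat >> h.py <<'E'
def tool():
    s=read_state();M=R.from_rotvec(s["tcp_rot"]).as_matrix();return s,np.array(s["tool_pos"]),M
E
python3 - <<'E'
from h import *
s,p,M=tool();im,d,K,T,c=cam("wrist")
print(s["time"],s["q"].round(2),p.round(4),M.round(3).tolist(),s["width"])
o=-T[:3,:3].T@T[:3,3];print("cam in tool",M.T@(o-p),(T[:3,:3]@M).round(3).tolist())
cv2.imwrite("pics/w1.png",im);np.savez("w1.npz",im=im,d=d,K=K,T=T)
P=cloud(d,K,T);z=P[...,2];near=np.hypot(P[...,0]-.43,P[...,1]+.37)<.12
for n,a,b in(("hub",.044,.051),("knob",.057,.068),("arm",.011,.02)):
    m=near&(z>a)&(z<b)&(d>0);print(n,m.sum(),P[m].mean(0).round(4) if m.any() else '',cv2.minAreaRect(P[m][:,:2].astype(np.float32)) if m.any() else '')
E
```

```text
0.1 [-1.17  0.26  1.61  0.    1.27 -0.04] [ 0.2871 -0.6101  0.2301] [[0.905, 0.426, -0.001], [0.426, -0.905, 0.002], [0.0, -0.002, -1.0]] 1.0005005988649571
cam in tool [ 0.07562855  0.00018532 -0.14240951] [[0.0, 1.0, 0.0], [0.954, -0.0, 0.301], [0.301, 0.0, -0.954]]
hub 0  
knob 0  
arm 0
```

View pics/w1.png

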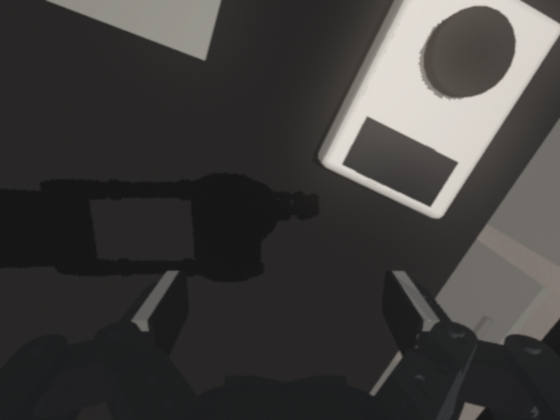

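The wrist view shows only the bench, since the moves were refused. I'll send rows with every field filled.

Request:
{"name": "step_arm", "arguments": {"commands": [{"fingers": -1,"dx": 0.06,"dy": -0.035,"dz": -0.02,"roll": -10},{"fingers": -1,"dx": 0.12,"dy": -0.07,"dz": -0.02,"roll": -20},{"fingers": -1,"dx": 0.18,"dy": -0.105,"dz": -0.02,"roll": -30},{"fingers": -1,"dx": 0.2375,"dy": -0.138,"dz": -0.02,"roll": -40},{"fingers": -1,"dx": 0.2375,"dy": -0.138,"dz": -0.02,"roll": -50},{"fingers": -1,"dx": 0.2375,"dy": -0.138,"dz": -0.02,"roll": -60},{"fingers": -1,"dx": 0.2375,"dy": -0.138,"dz": -0.02,"roll": -70},{"fingers": -1,"dx": 0.2375,"dy": -0.138,"dz": -0.02,"roll": -80}], "squeeze": 60}}

```text
time: 1.15
tool_pos: [0.4435, -0.3843, 0.2509]
tcp_rot: [-1.9, -2.501, 0.0]
wrist_force: [-0.5, -0.4, 0.4]
width: 0.999
grip_force: 0.0
```

Request:
{"name": "step_arm", "arguments": {"commands": [{"fingers": -1,"dx": 0,"dy": 0,"dz": 0,"roll": -10},{"fingers": -1,"dx": 0,"dy": 0,"dz": 0,"roll": -20},{"fingers": -1,"dx": 0,"dy": 0,"dz": 0,"roll": -22},{"fingers": -1,"dx": 0,"dy": 0,"dz": 0,"roll": -22}], "squeeze": 60}}

```text
time: 1.65
tool_pos: [0.4434, -0.3847, 0.2511]
tcp_rot: [-1.4, -2.812, -0.0]
wrist_force: [0.1, -0.4, 0.2]
width: 1.001
grip_force: 0.0
```

```bash
cat > look.py <<'E'
from h import *
import sys
s,p,M=tool();im,d,K,T,c=cam("wrist")
print(s["time"],s["q"].round(2),p.round(4),M.round(3).tolist(),s["width"])
n=sys.argv[1];cv2.imwrite(f"pics/{n}.png",im);np.savez(f"{n}.npz",im=im,d=d,K=K,T=T,M=M,p=p)
E
python3 look.py w2
python3 - <<'E'
from h import *
z=np.load("w2.npz");im,d,K,T=[z[k] for k in("im","d","K","T")]
P=cloud(d,K,T);z=P[...,2];near=np.hypot(P[...,0]-.43,P[...,1]+.37)<.12
for n,a,b in(("hub",.044,.051),("knob",.057,.068),("arm",.011,.02)):
    m=near&(z>a)&(z<b)&(d>0);print(n,m.sum(),P[m].mean(0).round(4) if m.any() else '',cv2.minAreaRect(P[m][:,:2].astype(np.float32)) if m.any() else '')
E
```

```text
1.65 [-0.76  0.09  1.77  0.    1.28 -1.4 ] [ 0.4434 -0.3847  0.2511] [[-0.603, 0.798, -0.0], [0.798, 0.603, 0.0], [0.0, -0.0, -1.0]] 1.0009032687570563
hub 788 [ 0.4493 -0.3768  0.0468] ((0.47149261832237244, -0.3448256254196167), (0.11995887011289597, 0.08872733265161514), 24.50140953063965)
knob 1012 [ 0.4699 -0.3146  0.0596] ((0.46250560879707336, -0.31984370946884155), (0.13694854080677032, 0.03643675148487091), 23.60869598388672)
arm 680 [ 0.4349 -0.3549  0.0149] ((0.4696502983570099, -0.33938682079315186), (0.12694689631462097, 0.05742305889725685), 38.00809860229492)
```

View pics/w2.png

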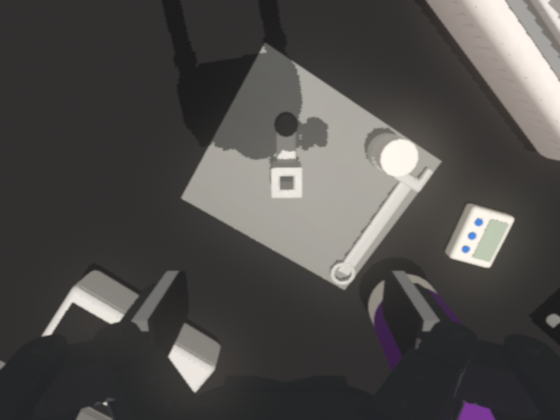

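The hub top is square at (287,183), the knob at (287,124), and the crank is nearly aligned with the tool. I'll get its exact pose by casting rays from the hub corners onto z = 47 mm.

Run:
```python
from h import *
z=np.load("w2.npz");im,d,K,T,M,p=[z[k] for k in("im","d","K","T","M","p")]
g=cv2.cvtColor(im,6);P=cloud(d,K,T)
m=np.zeros(g.shape,np.uint8);m[160:205,262:312]=((g>165)&(abs(P[...,2]-.047)<.008))[160:205,262:312]
m=cv2.morphologyEx(m,cv2.MORPH_OPEN,np.ones((3,3)))
c=max(cv2.findContours(m,0,1)[0],key=cv2.contourArea)
w=plane(c.reshape(-1,2),.047,K,T)[:,:2].astype(np.float32);r=cv2.minAreaRect(w);print("hub",r)
# hole
h=np.zeros(g.shape,np.uint8);h[172:194,277:298]=(g<120)[172:194,277:298]
v,u=np.nonzero(h);print("hole px",len(u),u.mean(),v.mean(),plane([[u.mean(),v.mean()]],.047,K,T))
k=np.zeros(g.shape,np.uint8);k[108:142,268:304]=((g<45)&(abs(P[...,2]-.063)<.008))[108:142,268:304]
v,u=np.nonzero(k);kn=plane([[u.mean(),v.mean()]],.063,K,T)[0,:2];print("knob",len(u),u.mean(),v.mean(),kn)
hb=np.array(r[0]);v=kn-hb;print("dist",np.hypot(*v),"ang",np.degrees(np.arctan2(v[1],v[0])),"toolx",np.degrees(np.arctan2(M[1,0],M[0,0])))
print("delta tool",M.T@np.r_[hb-p[:2],0])
mm=np.zeros(g.shape,np.uint8);mm[40:295,175:445]=(abs(P[...,2]-.003)<.0035)[40:295,175:445]&(g[40:295,175:445]>95)
```

```text
hub ((0.44383934140205383, -0.3852629065513611), (0.030991682782769203, 0.03228861466050148), 37.09989547729492)
hole px 55 286.0 179.0 [[ 0.44133338 -0.38284665  0.047     ]]
knob 0 nan nan [nan nan]
dist nan ang nan toolx 127.06850129783547
delta tool [-7.29987613e-04 -3.13721573e-05 -3.12657745e-07]<stdin>:12: RuntimeWarning: Mean of empty slice.
  ret = ret.dtype.type(ret / rcount)
```

Request:
{"name": "step_arm", "arguments": {"commands": [{"fingers": -1,"dx": -0.001,"dy": 0,"dz": 0.05,"roll": 0},{"fingers": -1,"dx": -0.001,"dy": 0,"dz": 0.1,"roll": 0},{"fingers": -1,"dx": -0.001,"dy": 0,"dz": 0.15,"roll": 0},{"fingers": -1,"dx": -0.001,"dy": 0,"dz": 0.19,"roll": 0},{"fingers": -1,"dx": -0.001,"dy": 0,"dz": 0.215,"roll": 0},{"fingers": -1,"dx": -0.001,"dy": 0,"dz": 0.23,"roll": 0},{"fingers": -1,"dx": -0.001,"dy": 0,"dz": 0.239,"roll": 0},{"fingers": 0,"dx": -0.001,"dy": 0,"dz": 0.239,"roll": 0}], "squeeze": 60}}

```text
time: 2.7
tool_pos: [0.4443, -0.3857, 0.0124]
tcp_rot: [1.397, 2.814, -0.0]
wrist_force: [-0.4, 0.8, -0.1]
width: 0.82
grip_force: 0.0
```

Request:
{"name": "step_arm", "arguments": {"commands": [{"fingers": 1,"dx": 0,"dy": 0,"dz": 0,"roll": 0},{"fingers": 1,"dx": 0,"dy": 0,"dz": 0,"roll": 0},{"fingers": 1,"dx": 0,"dy": 0,"dz": 0,"roll": 0},{"fingers": 1,"dx": 0,"dy": 0,"dz": 0,"roll": 0},{"fingers": 1,"dx": 0,"dy": 0,"dz": 0,"roll": 0}], "squeeze": 60}}

```text
time: 3.32
tool_pos: [0.4452, -0.3864, 0.0137]
tcp_rot: [1.396, 2.812, -0.001]
wrist_force: [0.4, 1.2, 5.5]
width: 0.366
grip_force: 60.8
```

Request:
{"name": "step_arm", "arguments": {"commands": [{"fingers": 1,"dx": 0,"dy": 0,"dz": -0.015,"roll": 0},{"fingers": 1,"dx": 0,"dy": 0,"dz": -0.05,"roll": 0},{"fingers": 1,"dx": 0,"dy": 0,"dz": -0.1,"roll": 0},{"fingers": 1,"dx": 0,"dy": 0,"dz": -0.15,"roll": 0},{"fingers": 1,"dx": 0,"dy": 0,"dz": -0.2,"roll": 0},{"fingers": 1,"dx": 0,"dy": 0,"dz": -0.25,"roll": 0},{"fingers": 1,"dx": 0,"dy": 0,"dz": -0.29,"roll": 0},{"fingers": 1,"dx": 0,"dy": 0,"dz": -0.317,"roll": 0}], "squeeze": 60}}

```text
time: 4.32
tool_pos: [0.4437, -0.3854, 0.3314]
tcp_rot: [1.397, 2.813, -0.001]
wrist_force: [-0.2, -0.3, -4.9]
width: 0.365
grip_force: 60.3
```

Request:
{"name": "step_arm", "arguments": {"commands": [{"fingers": 1,"dx": 0.013,"dy": 0.04,"dz": 0,"roll": 0},{"fingers": 1,"dx": 0.026,"dy": 0.084,"dz": 0,"roll": 0},{"fingers": 1,"dx": 0.04,"dy": 0.128,"dz": 0,"roll": 0},{"fingers": 1,"dx": 0.054,"dy": 0.172,"dz": 0,"roll": 0},{"fingers": 1,"dx": 0.067,"dy": 0.216,"dz": 0,"roll": 0},{"fingers": 1,"dx": 0.08,"dy": 0.256,"dz": 0,"roll": 0},{"fingers": 1,"dx": 0.0865,"dy": 0.277,"dz": 0,"roll": 0},{"fingers": 1,"dx": 0.0865,"dy": 0.277,"dz": 0,"roll": 0}], "squeeze": 60}}

```text
time: 5.32
tool_pos: [0.6123, -0.148, 0.3284]
tcp_rot: [-1.393, -2.814, 0.001]
wrist_force: [-0.2, -0.7, -3.1]
width: 0.363
grip_force: 60.7
```

```bash
python3 look.py w3
```

```text
5.325 [-0.28  0.14  1.58 -0.    1.43 -0.93] [ 0.6123 -0.148   0.3284] [[-0.606, 0.795, -0.002], [0.795, 0.606, 0.0], [0.001, -0.002, -1.0]] 0.3634158028905175
```

View pics/w3.png

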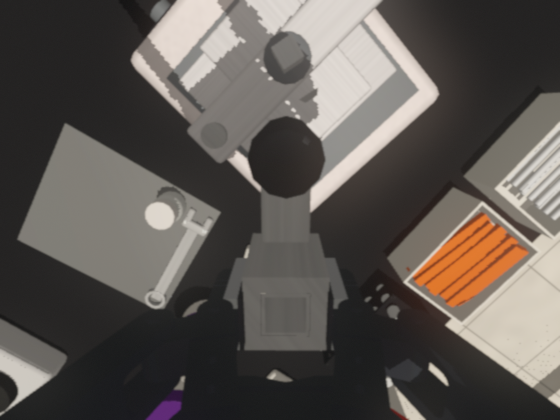

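The wrist view shows the shaft square on its collar at about (290,55), ahead of the held crank's knob at (286,158). The hub sits straight in the grip. I'll enlarge the shaft.

Run:
```python
from h import *
z=np.load("w3.npz");im,d,K,T,M,p=[z[k] for k in("im","d","K","T","M","p")]
c=im[20:100,240:340];c=cv2.convertScaleAbs(c,alpha=1.8);cv2.imwrite("pics/w3c.png",cv2.resize(c,None,fx=7,fy=7,interpolation=cv2.INTER_CUBIC))
print(K[0,0]);P=cloud(d,K,T);q=P[20:95,250:330].reshape(-1,3);t=q[q[:,2]>.255];print(len(t),t.mean(0),t[:,2].max())
m=(P[...,2]>.259)&(P[...,2]<.268);m[110:]=0;v,u=np.nonzero(m);print(len(u),u.mean(),v.mean(),P[m].mean(0))
w=plane(np.c_[u,v],.263,K,T);print(cv2.minAreaRect(w[:,:2].astype(np.float32)))
```

```text
335.5575463194978
688 [ 0.54847631 -0.06417838  0.26584585] 0.4708869447351811
242 286.6735537190083 51.239669421487605 [ 0.54744467 -0.0637692   0.25952403]
((0.5481827259063721, -0.06375487148761749), (0.01353389210999012, 0.013694161549210548), 69.99302673339844)
```

View pics/w3c.png

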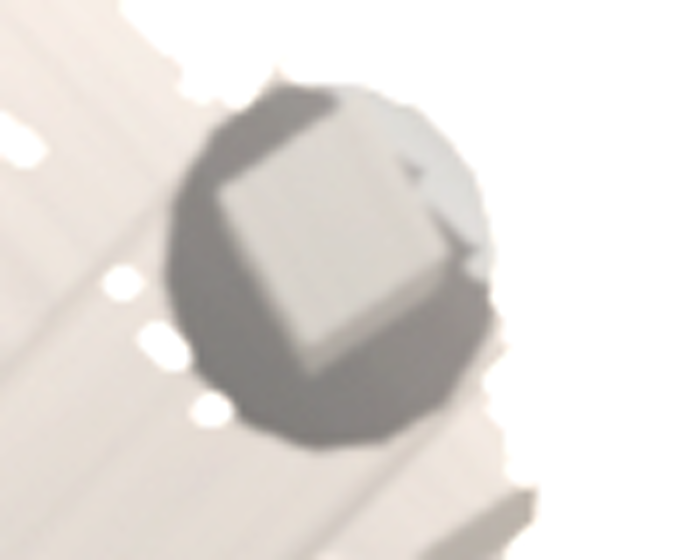

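In the crop the square's outer corners are at about (215,188), (345,100), (455,265) and (315,378). I'll cast these, and the held hub and knob from the same image, onto their planes.

Run:
```python
from h import *
z=np.load("w3.npz");im,d,K,T,M,p=[z[k] for k in("im","d","K","T","M","p")]
c=np.array([[215,188],[345,100],[455,265],[315,378]])/7+[240,20]
w=plane(c,.259,K,T)[:,:2];e=np.roll(w,-1,0)-w
print("len",np.hypot(*e.T)*1e3,"ang",np.degrees(np.arctan2(e[:,1],e[:,0]))%90,"ctr",w.mean(0))
# Collar circle check
g=cv2.cvtColor(im,6)
foot=p[2]-.0107
k=np.zeros(g.shape,np.uint8);k[110:205,240:335]=(g<50)[110:205,240:335]
cc=max(cv2.findContours(k,0,1)[0],key=cv2.contourArea);(x,y),r=cv2.minEnclosingCircle(cc);
# upper half only approximates knob top rim
print("knob px",x,y,r)
a=np.array([[x,y],[x+r,y],[x-r,y]]);kw=plane(a,foot+.060,K,T);print("knob tool",(kw-p)@M)
v,u=np.mgrid[280:350,250:325]
P=cloud(d,K,T);q=((P-p)@M)
sub=q[225:360,235:340];m=abs(-sub[...,2]-(.0333))<.004
print("hubtop tool",m.sum(),cv2.minAreaRect(sub[m][:,:2].astype(np.float32)),sub[m][:,2].mean())
crop=cv2.convertScaleAbs(im[225:365,230:345],alpha=1.6);cv2.imwrite("pics/w3h.png",cv2.resize(crop,None,fx=4,fy=4))
```

```text
len [12.46347049 15.32374945 14.48071154 16.65141337] ang [68.72314976 73.98456719 74.20472438 66.84466328] ctr [ 0.54847156 -0.06430704]
knob px 285.5 157.0 40.00322341918945
knob tool [[ 0.06295768 -0.00103927 -0.04920551]
 [ 0.06296395  0.01004791 -0.04922357]
 [ 0.0629514  -0.01213474 -0.04918743]]
hubtop tool 5749 ((0.0010262355208396912, -0.0007100794464349747), (0.03396940231323242, 0.03928179666399956), 0.9014583230018616) -0.03299224497589488
```

View pics/w3h.png

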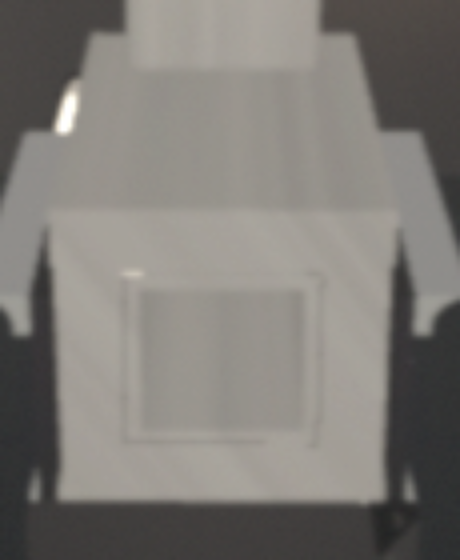

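The hub-top corners in the crop are at about (50,212), (398,212), (388,500) and (58,500), with the hole rim around (123–322, 272–441).

Run:
```python
from h import *
z=np.load("w3.npz");im,d,K,T,M,p=[z[k] for k in("im","d","K","T","M","p")]
f=p[2]-.0107
for c in ([[50,212],[398,212],[388,500],[58,500]],[[123,272],[322,272],[322,441],[123,441]]):
    c=np.array(c)/4+[230,225];w=(plane(c,f+.044,K,T)-p)@M;print((w[:,:2]*1e3).round(1).tolist(),"ctr",w.mean(0)*1e3)
# shaft: collar ellipse at z=.233
g=cv2.cvtColor(im,6);P=cloud(d,K,T)
m=np.zeros(g.shape,np.uint8);s=(slice(25,95),slice(255,320));m[s]=((P[...,2]>.2355)&(P[...,2]<.275))[s]
print("sq>.2355",m.sum());
for lo,hi in((.229,.24),(.256,.262),(.26,.266)):
    m=((P[...,2]>lo)&(P[...,2]<hi));m[95:]=0;m[:,:255]=0;m[:,320:]=0
    r=cv2.minAreaRect(P[m][:,:2].astype(np.float32));print(lo,m.sum(),r)
# tapered square rect from mask z>.257 contour cast on .259
m=(P[...,2]>.2575);m[95:]=0;m[:,:255]=0;m[:,320:]=0
m=m.astype(np.uint8)
c=max(cv2.findContours(m,0,1)[0],key=cv2.contourArea).reshape(-1,2)
r=cv2.minAreaRect(plane(c,.260,K,T)[:,:2].astype(np.float32));print(r)
z=np.load("top0.npz");im,d,K,T=[z[k] for k in("im","d","K","T")]
print("top col", plane([[260+203/4.5,150+166/4.5]],.263,K,T))
```

```text
[[16.6, -16.7], [16.7, 15.0], [-14.8, 15.2], [-14.9, -17.1]] ctr [  0.90629583  -0.88072848 -33.29730732]
[[10.5, -10.2], [10.5, 8.2], [-8.0, 8.6], [-8.0, -10.6]] ctr [  1.23437427  -0.96880694 -33.29667955]
sq>.2355 801
0.229 1280 ((0.5516154170036316, -0.0667542964220047), (0.031252145767211914, 0.0413251668214798), 47.757781982421875)
0.256 658 ((0.5478593707084656, -0.0633080005645752), (0.014133105054497719, 0.014061120338737965), 69.10836791992188)
0.26 28 ((0.5481323003768921, -0.06358952075242996), (0.012855075299739838, 0.01338905654847622), 73.42828369140625)
((0.5479787588119507, -0.06346924602985382), (0.01394619606435299, 0.014031611382961273), 69.28247833251953)
top col [[ 0.55109137 -0.06409348  0.263     ]]
```

Request:
{"name": "step_arm", "arguments": {"commands": [{"fingers": 1,"dx": 0.008,"dy": 0.028,"dz": 0,"roll": -10},{"fingers": 1,"dx": 0.016,"dy": 0.057,"dz": 0,"roll": -20},{"fingers": 1,"dx": 0.016,"dy": 0.057,"dz": 0,"roll": -30},{"fingers": 1,"dx": 0.016,"dy": 0.057,"dz": 0,"roll": -32},{"fingers": 1,"dx": 0.016,"dy": 0.057,"dz": 0,"roll": -32},{"fingers": 1,"dx": 0.016,"dy": 0.057,"dz": 0,"roll": -32}], "squeeze": 60}}

```text
time: 6.12
tool_pos: [0.6478, -0.1028, 0.3294]
tcp_rot: [-0.571, -3.089, 0.0]
wrist_force: [0.4, -0.2, -4.8]
width: 0.365
grip_force: 61.2
```

```bash
python3 look.py w4
cat > rel.py <<'E'
from h import *
import sys
z=np.load(sys.argv[1]+".npz");im,d,K,T,M,p=[z[k] for k in("im","d","K","T","M","p")]
P=cloud(d,K,T);q=(P-p)@M
m=(P[...,2]>.2575)&(P[...,2]<.268)&(np.hypot(P[...,0]-.55,P[...,1]+.065)<.025)
c=max(cv2.findContours(m.astype(np.uint8),0,1)[0],key=cv2.contourArea).reshape(-1,2)
w=(plane(c,.260,K,T)-p)@M;print("shaft in tool",cv2.minAreaRect((w[:,:2]*1e3).astype(np.float32)),c.mean(0),m.sum())
w=plane(c,.260,K,T);print("shaft world",cv2.minAreaRect((w[:,:2]*1e3).astype(np.float32)))
h=(abs(-q[...,2]-.0333)<.005)&(abs(q[...,1]+.001)<.0175)&(abs(q[...,0])<.021)&(d>0)
c=max(cv2.findContours(h.astype(np.uint8),0,1)[0],key=cv2.contourArea).reshape(-1,2)
w=(plane(c,p[2]+.0333,K,T)-p)@M;print("hub in tool",cv2.minAreaRect((w[:,:2]*1e3).astype(np.float32)),c.min(0),c.max(0))
print("toolx",np.degrees(np.arctan2(M[1,0],M[0,0])))
E
python3 rel.py w3; python3 rel.py w4
```

```text
6.125 [-0.2   0.19  1.52 -0.    1.44 -1.4 ] [ 0.6478 -0.1028  0.3294] [[-0.934, 0.358, -0.0], [0.358, 0.934, -0.0], [-0.0, -0.0, -1.0]] 0.3650223954045729
shaft in tool ((106.14830017089844, 0.18666934967041016), (13.946199417114258, 14.031572341918945), 58.04505157470703) [287.58333333  51.14285714] 635
shaft world ((547.978759765625, -63.46922302246094), (13.946188926696777, 14.031630516052246), 69.28253173828125)
hub in tool ((2.525484085083008, -1.0131683349609375), (36.429988861083984, 34.74917221069336), 89.90042114257812) [237 270] [334 350]
toolx 127.32749890110146
shaft in tool ((107.55994415283203, 1.201235294342041), (13.635542869567871, 13.919979095458984), 0.008189846761524677) [289.         49.7244898] 653
shaft world ((547.7994995117188, -63.20564270019531), (13.919981956481934, 13.635541915893555), 69.03770446777344)
hub in tool ((3.1612024307250977, -1.0117626190185547), (34.732234954833984, 36.524898529052734), 0.06704454123973846) [236 270] [334 350]
toolx 159.04613477697376
```

Both views agree on the shaft, and the crank's square is aligned with it to within 1°. I'll move over the shaft and then feel down.

Request:
{"name": "step_arm", "arguments": {"commands": [{"fingers": 1,"dx": 0.035,"dy": 0.0005,"dz": 0.0,"roll": 0},{"fingers": 1,"dx": 0.07,"dy": 0.001,"dz": 0.0,"roll": 0},{"fingers": 1,"dx": 0.1,"dy": 0.0015,"dz": 0.01,"roll": 0},{"fingers": 1,"dx": 0.1068,"dy": 0.0015,"dz": 0.035,"roll": 0},{"fingers": 1,"dx": 0.1068,"dy": 0.0015,"dz": 0.048,"roll": 0},{"fingers": 1,"dx": 0.1068,"dy": 0.0015,"dz": 0.05,"roll": 0},{"fingers": 1,"dx": 0.1068,"dy": 0.0015,"dz": 0.05,"roll": 0}], "squeeze": 60}}

```text
time: 7.05
tool_pos: [0.5496, -0.063, 0.2797]
tcp_rot: [0.568, 3.089, -0.0]
wrist_force: [0.0, -0.1, -4.7]
width: 0.365
grip_force: 61.1
```

Run:
```python
from h import *
s,p,M=tool();print(p,M.round(4).tolist(),s["wrist_force"],s["torque"])
im,d,K,T,c=cam("scene");P=cloud(d,K,T)
cv2.imwrite("pics/s1.png",cv2.resize(im[150:260,200:330],None,fx=5,fy=5,interpolation=cv2.INTER_CUBIC))
```

```text
[ 0.54961931 -0.06296818  0.27972805] [[-0.9347, 0.3555, 0.0006], [0.3555, 0.9347, -0.0001], [-0.0006, 0.0001, -1.0]] [ 0.04507671 -0.05127006 -4.6512204 ] [-0.01279428 -0.11352089 -0.02142922]
```

View pics/s1.png

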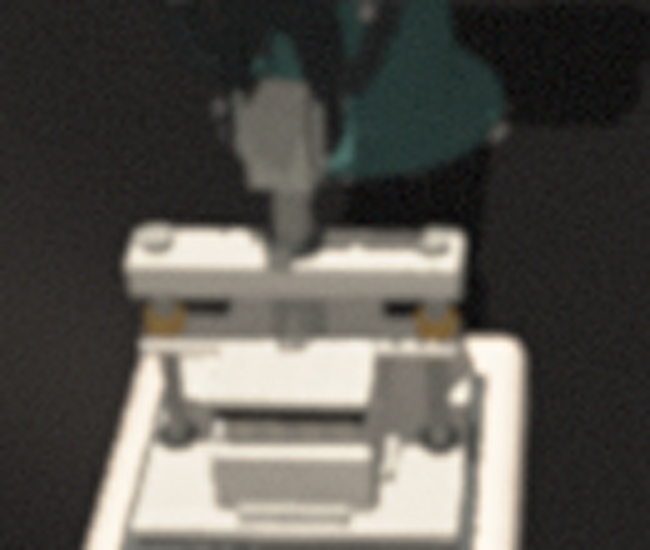

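The scene crop shows the hub's foot at x≈282 and the shaft at x≈293, which hints at a lateral offset of a few mm. I'll quantify it from intensity profiles in this same camera.

Run:
```python
from h import *
s,p,M=tool();im,d,K,T,c=cam("scene");np.savez("s1.npz",im=im,d=d,K=K,T=T)
g=cv2.cvtColor(im,6);P=cloud(d,K,T)
for r in range(166,206,2): print(r,"".join(f"{x:4d}" for x in g[r,244:272]))
def px(w):
    c=T[:3,:3]@w+T[:3,3];return K[0,2]+K[0,0]*c[0]/-c[2],K[1,2]+K[1,1]*-c[1]/-c[2]
f=p[2]-.0107
for n,w in(("footTCP",[*p[:2],f]),("hubtop",[*p[:2],f+.044]),("shaft top wrist",[.5479,-.0634,.263]),("shaft base",[.5479,-.0634,.233])):print(n,px(np.array(w)))
for sx in(-1,1):
  for sy in(-1,1):
    w=p+M@np.array([.016*sx,.016*sy,0]);print(sx,sy,px(np.r_[w[:2],f]),px(np.r_[w[:2],f+.044]))
```

```text
166   31  27  32  31  28  23  34  52  72  85  91  89  89  86  84  80  71  52  33  31  28  30  29  35  32  34  35  31
168   32  35  50  60  57  45  55  79  95  98 102 103 101 101 101 102  98  75  50  33  29  33  31  30  37  37  35  35
170   66  55  66  83  82  78  83  99 100 100  99 102 103 102 102 101  96  82  74  66  52  35  26  37  52  58  59  47
172   60  52  62  87  97  99 102 102 101 101  99 101 105 103 104  99  95  84  93  91  70  44  28  34  48  56  55  52
174   44  43  56  87 102 104 102 102 102 103 105 105 104 105 103 104  94  86  90  93  73  47  28  26  41  55  62  58
176   54  49  59  85 104 108 102 104 103 102 104 104 102 105 101 102  97  90  91  92  75  51  30  24  52  70  70  58
178   44  45  58  88 106 109 108 103 103 104 105 105 101 102 104 107 108  93  92  95  77  49  36  40  69  84  73  56
180   31  36  46  72  97 109 114 109 108 105 104 103 105 106 108 116 115 100  94  95  86  65  63  77  92  95  76  56
182   35  29  34  40  63  94 108 115 114 111 107 107 104 107 115 118 118 105  96  95  94  91  90  93  88  81  67  54
184   32  35  37  34  49  80 108 119 122 122 11
[... 1376 characters left out ...]
775122))
shaft top wrist (np.float64(258.0806278862853), np.float64(186.2116872516771))
shaft base (np.float64(258.7982461507709), np.float64(196.17037692052753))
-1 -1 (np.float64(250.04448046906643), np.float64(186.87535108628907)) (np.float64(248.76258334445714), np.float64(171.55752472066183))
-1 1 (np.float64(262.14167821187357), np.float64(188.38756752019222)) (np.float64(261.1194712602923), np.float64(173.00025427653424))
1 -1 (np.float64(254.19731229315352), np.float64(180.57990949060456)) (np.float64(253.0334658370121), np.float64(165.46821467358038))
1 1 (np.float64(266.05534148603346), np.float64(182.01837400665963)) (np.float64(265.14094412697943), np.float64(166.83850897317566))
```

Compared with the predicted pixels, hub and shaft are shifted by the same −0.8 px, so the lateral fit is good. I'll feel down slowly.

Request:
{"name": "step_arm", "arguments": {"commands": [{"fingers": 1,"dx": 0,"dy": 0,"dz": 0.003,"roll": 0},{"fingers": 1,"dx": 0,"dy": 0,"dz": 0.006,"roll": 0},{"fingers": 1,"dx": 0,"dy": 0,"dz": 0.008,"roll": 0},{"fingers": 1,"dx": 0,"dy": 0,"dz": 0.009,"roll": 0},{"fingers": 1,"dx": 0,"dy": 0,"dz": 0.01,"roll": 0}], "squeeze": 60}}

```text
time: 7.78
tool_pos: [0.549, -0.0627, 0.2693]
tcp_rot: [0.567, 3.09, -0.0]
wrist_force: [-0.2, 0.7, -3.9]
width: 0.365
grip_force: 61.1
```

Request:
{"name": "step_arm", "arguments": {"commands": [{"fingers": 1,"dx": 0,"dy": 0,"dz": 0.002,"roll": 0},{"fingers": 1,"dx": 0,"dy": 0,"dz": 0.004,"roll": 0},{"fingers": 1,"dx": 0,"dy": 0,"dz": 0.006,"roll": 0}], "squeeze": 60}}

```text
time: 8.15
tool_pos: [0.549, -0.0627, 0.2632]
tcp_rot: [0.567, 3.09, -0.0]
wrist_force: [-0.2, 0.9, -3.7]
width: 0.369
grip_force: 61.1
```

The foot is already past the taper with hardly any force.

Request:
{"name": "step_arm", "arguments": {"commands": [{"fingers": 1,"dx": 0,"dy": 0,"dz": 0.003,"roll": 0},{"fingers": 1,"dx": 0,"dy": 0,"dz": 0.006,"roll": 0},{"fingers": 1,"dx": 0,"dy": 0,"dz": 0.009,"roll": 0},{"fingers": 1,"dx": 0,"dy": 0,"dz": 0.012,"roll": 0},{"fingers": 1,"dx": 0,"dy": 0,"dz": 0.015,"roll": 0},{"fingers": 1,"dx": 0,"dy": 0,"dz": 0.017,"roll": 0}], "squeeze": 60}}

```text
time: 8.9
tool_pos: [0.549, -0.0627, 0.2461]
tcp_rot: [0.567, 3.09, -0.0]
wrist_force: [0.8, -0.1, -4.2]
width: 0.364
grip_force: 61.2
```

Request:
{"name": "step_arm", "arguments": {"commands": [{"fingers": 1,"dx": 0,"dy": 0,"dz": 0.001,"roll": 0},{"fingers": 1,"dx": 0,"dy": 0,"dz": 0.002,"roll": 0},{"fingers": 1,"dx": 0,"dy": 0,"dz": 0.0025,"roll": 0}], "squeeze": 60}}

```text
time: 9.28
tool_pos: [0.549, -0.0627, 0.2438]
tcp_rot: [0.567, 3.09, -0.0]
wrist_force: [1.2, -0.8, -3.0]
width: 0.364
grip_force: 61.2
```

The crank is home, with its foot at about 0.233. I'll release it, rise, and go over to the knob.

Request:
{"name": "step_arm", "arguments": {"commands": [{"fingers": 0,"dx": 0,"dy": 0,"dz": 0.0,"roll": 0},{"fingers": -0.1,"dx": 0,"dy": 0,"dz": 0.0,"roll": 0},{"fingers": -0.1,"dx": 0,"dy": 0,"dz": 0.0,"roll": 0},{"fingers": -0.1,"dx": 0,"dy": 0,"dz": 0.0,"roll": 0}], "squeeze": 60}}

```text
time: 9.78
tool_pos: [0.549, -0.0627, 0.2441]
tcp_rot: [0.567, 3.09, 0.0]
wrist_force: [0.1, 0.4, -0.6]
width: 0.55
grip_force: 0.0
```

Request:
{"name": "step_arm", "arguments": {"commands": [{"fingers": -0.1,"dx": 0,"dy": 0,"dz": -0.02,"roll": 0},{"fingers": -0.1,"dx": 0,"dy": 0,"dz": -0.05,"roll": 0},{"fingers": -0.1,"dx": 0,"dy": 0,"dz": -0.09,"roll": 0},{"fingers": -0.1,"dx": 0,"dy": 0,"dz": -0.1,"roll": 0},{"fingers": -0.1,"dx": 0,"dy": 0,"dz": -0.1,"roll": 0}], "squeeze": 60}}

```text
time: 10.4
tool_pos: [0.5494, -0.0627, 0.3453]
tcp_rot: [0.567, 3.087, 0.0]
wrist_force: [-0.3, 0.2, 0.6]
width: 0.548
grip_force: 0.0
```

```bash
python3 look.py w5
python3 - <<'E'
from h import *
z=np.load("w5.npz");im,d,K,T,M,p=[z[k] for k in("im","d","K","T","M","p")]
P=cloud(d,K,T);q=(P-p)@M
for n,a,b,x0,x1 in(("hub",.273,.281,-.03,.03),("knob",.288,.298,.03,.09)):
    m=(P[...,2]>a)&(P[...,2]<b)&(abs(q[...,1])<.025)&(q[...,0]>x0)&(q[...,0]<x1)
    print(n,m.sum(),cv2.minAreaRect((q[m][:,:2]*1e3).astype(np.float32)) if m.any() else '',P[m][:,2].mean())
E
```

```text
10.4 [-0.16 -0.02  1.71  0.    1.45 -1.37] [ 0.5494 -0.0627  0.3453] [[-0.935, 0.355, 0.003], [0.355, 0.935, -0.0], [-0.003, 0.001, -1.0]] 0.5476895483623445
hub 1784 ((2.5277042388916016, -0.9003028869628906), (31.84149742126465, 32.83431625366211), 89.69779968261719) 0.27664965639248834
knob 1097 ((62.695438385009766, -0.8747062683105469), (21.02067756652832, 20.945253372192383), 43.64488220214844) 0.2920740100206532
```

View pics/w5.png

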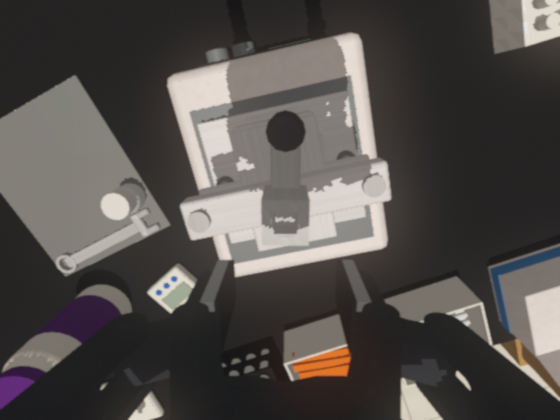

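The crank stands home on the shaft, with the hub top at 0.2767. The knob lies 61–62 mm along tool x at about (286,131) in the picture. I'll descend on the knob.

Request:
{"name": "step_arm", "arguments": {"commands": [{"fingers": -0.1,"dx": 0.03,"dy": 0,"dz": 0.0,"roll": 0},{"fingers": -0.1,"dx": 0.0615,"dy": 0,"dz": 0.0,"roll": 0},{"fingers": -0.1,"dx": 0.0615,"dy": 0,"dz": 0.02,"roll": 0},{"fingers": -0.1,"dx": 0.0615,"dy": 0,"dz": 0.05,"roll": 0},{"fingers": -0.1,"dx": 0.0615,"dy": 0,"dz": 0.08,"roll": 0},{"fingers": -0.1,"dx": 0.0615,"dy": 0,"dz": 0.092,"roll": 0},{"fingers": -0.1,"dx": 0.0615,"dy": 0,"dz": 0.092,"roll": 0}], "squeeze": 60}}

```text
time: 11.32
tool_pos: [0.4906, -0.0408, 0.2498]
tcp_rot: [-0.567, -3.086, 0.0]
wrist_force: [0.0, 0.3, 0.4]
width: 0.549
grip_force: 0.0
```

Request:
{"name": "step_arm", "arguments": {"commands": [{"fingers": 1,"dx": 0,"dy": 0,"dz": 0.0,"roll": 0},{"fingers": 1,"dx": 0,"dy": 0,"dz": 0.0,"roll": 0},{"fingers": 1,"dx": 0,"dy": 0,"dz": 0.0,"roll": 0},{"fingers": 1,"dx": 0,"dy": 0,"dz": 0.0,"roll": 0},{"fingers": 1,"dx": 0,"dy": 0,"dz": 0.0,"roll": 0}], "squeeze": 60}}

```text
time: 11.95
tool_pos: [0.4922, -0.041, 0.2529]
tcp_rot: [0.567, 3.088, 0.0]
wrist_force: [1.8, -0.2, 4.2]
width: 0.27
grip_force: 58.8
```

```bash
cat > wind.py <<'E'
from h import *
import sys
s,p,M=tool();f=np.array(s["wrist_force"]);C=np.array([float(x) for x in sys.argv[1:3]])
r=p[:2]-C;a=np.arctan2(r[1],r[0]);t=np.array([np.sin(a),-np.cos(a)])
M0=M;print("t",s["time"],"r",np.hypot(*r),"ang",np.degrees(a),"tool x",np.degrees(np.arctan2(M[1,0],M[0,0])),"Ftang(resist)",-f[:2]@t,"Frad",f[:2]@r/np.hypot(*r),"Fz",f[2],s["width"],p)
E
python3 wind.py .548 -.0624
```

```text
t 11.95 r 0.05973667085275834 ang 158.96918863660414 tool x 159.19730748220908 Ftang(resist) -0.4717645683165692 Frad -1.723447712810946 Fz 4.2055730473792226 0.2697068229023844 [ 0.49224253 -0.0409623   0.25288539]
```

Request:
{"name": "step_arm", "arguments": {"commands": [{"fingers": 1,"dx": -0.0009,"dy": 0.0104,"dz": -0.002,"roll": 0},{"fingers": 1,"dx": -0.0036,"dy": 0.0205,"dz": -0.002,"roll": 0},{"fingers": 1,"dx": -0.008,"dy": 0.03,"dz": -0.002,"roll": 0},{"fingers": 1,"dx": -0.014,"dy": 0.0386,"dz": -0.002,"roll": 0},{"fingers": 1,"dx": -0.0214,"dy": 0.046,"dz": -0.002,"roll": 0},{"fingers": 1,"dx": -0.03,"dy": 0.052,"dz": -0.002,"roll": 0},{"fingers": 1,"dx": -0.0395,"dy": 0.0564,"dz": -0.002,"roll": 0},{"fingers": 1,"dx": -0.0496,"dy": 0.0591,"dz": -0.002,"roll": 0}], "squeeze": 60}}

```text
time: 12.95
tool_pos: [0.5547, -0.003, 0.253]
tcp_rot: [-0.565, -3.08, 0.003]
wrist_force: [-11.4, -0.4, 6.9]
width: 0.266
grip_force: 60.4
```

```bash
python3 wind.py .548 -.0624
```

```text
t 12.95 r 0.05978999851371546 ang 83.60942811735289 tool x 159.20706117789237 Ftang(resist) 11.274596108484221 Frad -1.6753164908543206 Fz 6.895979756142593 0.26616354277948945 [ 0.55465495 -0.00298152  0.25295972]
```

Request:
{"name": "step_arm", "arguments": {"commands": [{"fingers": 1,"dx": -0.0104,"dy": 0.0009,"dz": -0.001,"roll": 0},{"fingers": 1,"dx": -0.0208,"dy": 0,"dz": -0.001,"roll": 0},{"fingers": 1,"dx": -0.0309,"dy": -0.0027,"dz": -0.001,"roll": 0},{"fingers": 1,"dx": -0.0404,"dy": -0.0071,"dz": -0.001,"roll": 0},{"fingers": 1,"dx": -0.049,"dy": -0.0131,"dz": -0.001,"roll": 0},{"fingers": 1,"dx": -0.0564,"dy": -0.0205,"dz": -0.001,"roll": 0},{"fingers": 1,"dx": -0.0624,"dy": -0.0291,"dz": -0.001,"roll": 0},{"fingers": 1,"dx": -0.0668,"dy": -0.0386,"dz": -0.001,"roll": 0}], "squeeze": 60}}

```text
time: 13.95
tool_pos: [0.6086, -0.0582, 0.2538]
tcp_rot: [-0.566, -3.09, -0.013]
wrist_force: [5.9, 11.5, -1.9]
width: 0.266
grip_force: 59.9
```

```bash
python3 wind.py .548 -.0624
```

```text
t 13.95 r 0.0607938439904352 ang 3.960265451296906 tool x 159.2400250363523 Ftang(resist) 11.074433775061452 Frad 6.644280533075857 Fz -1.9169597333721071 0.26556687690047676 [ 0.60864868 -0.05820129  0.25380061]
```

Request:
{"name": "step_arm", "arguments": {"commands": [{"fingers": 1,"dx": -0.0037,"dy": -0.0101,"dz": 0,"roll": 0},{"fingers": 1,"dx": -0.0046,"dy": -0.0205,"dz": 0,"roll": 0},{"fingers": 1,"dx": -0.0037,"dy": -0.0309,"dz": 0,"roll": 0},{"fingers": 1,"dx": -0.001,"dy": -0.041,"dz": 0,"roll": 0},{"fingers": 1,"dx": -0.001,"dy": -0.041,"dz": 0,"roll": 0},{"fingers": 1,"dx": -0.001,"dy": -0.041,"dz": 0,"roll": 0}], "squeeze": 60}}

```text
time: 14.7
tool_pos: [0.5958, -0.1001, 0.2539]
tcp_rot: [0.567, 3.087, 0.005]
wrist_force: [7.6, 3.2, -3.6]
width: 0.264
grip_force: 59.9
```

```bash
python3 wind.py .548 -.0624
```

```text
t 14.7 r 0.060910135267328844 ang -38.256367086162385 tool x 159.20003129052873 Ftang(resist) 7.232771620158427 Frad 3.986745213267984 Fz -3.633460760113493 0.2635201367850416 [ 0.59582957 -0.10011441  0.25391311]
```

Request:
{"name": "step_arm", "arguments": {"commands": [{"fingers": 1,"dx": 0.0028,"dy": -0.0072,"dz": 0,"roll": 0},{"fingers": 1,"dx": 0.0068,"dy": -0.0139,"dz": 0,"roll": 0},{"fingers": 1,"dx": 0.0068,"dy": -0.0139,"dz": 0,"roll": 0},{"fingers": 1,"dx": 0.0068,"dy": -0.0139,"dz": 0,"roll": 0}], "squeeze": 60}}

```text
time: 15.2
tool_pos: [0.5847, -0.1109, 0.2539]
tcp_rot: [0.566, 3.087, 0.004]
wrist_force: [8.0, 2.4, -3.4]
width: 0.267
grip_force: 59.7
```

```bash
python3 wind.py .5486 -.0628
```

```text
t 15.2 r 0.06013605952777174 ang -53.100301053124724 tool x 159.20318548581363 Ftang(resist) 7.860889036633671 Frad 2.872147123398159 Fz -3.4142249577104846 0.26662612190286156 [ 0.58470665 -0.11089007  0.2539317 ]
```

Request:
{"name": "step_arm", "arguments": {"commands": [{"fingers": 1,"dx": 0.0049,"dy": -0.0061,"dz": 0,"roll": 0},{"fingers": 1,"dx": 0.0106,"dy": -0.0115,"dz": 0,"roll": 0},{"fingers": 1,"dx": 0.0106,"dy": -0.0115,"dz": 0,"roll": 0},{"fingers": 1,"dx": 0.0106,"dy": -0.0115,"dz": 0,"roll": 0}], "squeeze": 60}}

```text
time: 15.7
tool_pos: [0.5708, -0.1186, 0.2539]
tcp_rot: [0.566, 3.086, 0.002]
wrist_force: [7.9, 1.1, -4.6]
width: 0.263
grip_force: 59.5
```

```bash
python3 wind.py .5486 -.0628
```

```text
t 15.7 r 0.06002878641922102 ang -68.24971827797057 tool x 159.2005546915545 Ftang(resist) 7.761331851311958 Frad 1.859861846254569 Fz -4.647796949679582 0.26272851871964226 [ 0.57084439 -0.1185552   0.25394723]
```

Request:
{"name": "step_arm", "arguments": {"commands": [{"fingers": 1,"dx": 0.0063,"dy": -0.0046,"dz": 0,"roll": 0},{"fingers": 1,"dx": 0.0132,"dy": -0.0084,"dz": 0,"roll": 0},{"fingers": 1,"dx": 0.0132,"dy": -0.0084,"dz": 0,"roll": 0},{"fingers": 1,"dx": 0.0132,"dy": -0.0084,"dz": 0,"roll": 0}], "squeeze": 60}}

```text
time: 16.2
tool_pos: [0.556, -0.1222, 0.254]
tcp_rot: [0.566, 3.085, 0.001]
wrist_force: [9.8, -2.1, -6.0]
width: 0.262
grip_force: 59.4
```

```bash
python3 wind.py .5486 -.0628
```

```text
t 16.2 r 0.05990771719525257 ang -82.88596006597295 tool x 159.20163150131674 Ftang(resist) 9.50008473665148 Frad 3.2715603555220034 Fz -6.037767548406094 0.2623999415638322 [ 0.55601925 -0.12224652  0.25401661]
```

Request:
{"name": "step_arm", "arguments": {"commands": [{"fingers": 1,"dx": 0.0039,"dy": -0.0016,"dz": 0,"roll": 0},{"fingers": 1,"dx": 0.0078,"dy": -0.003,"dz": 0,"roll": 0},{"fingers": 1,"dx": 0.0078,"dy": -0.003,"dz": 0,"roll": 0},{"fingers": 1,"dx": 0.0078,"dy": -0.003,"dz": 0,"roll": 0}], "squeeze": 60}}

```text
time: 16.7
tool_pos: [0.5484, -0.1227, 0.2541]
tcp_rot: [0.566, 3.083, 0.0]
wrist_force: [12.8, -2.4, -6.9]
width: 0.266
grip_force: 59.4
```

```bash
python3 wind.py .5486 -.0628
```

```text
t 16.7 r 0.0598661693687926 ang -90.2025207231755 tool x 159.19745119050407 Ftang(resist) 12.825582725483878 Frad 2.394213320195211 Fz -6.8958733229303615 0.26627986878908305 [ 0.54838839 -0.1226658   0.25406154]
```

Request:
{"name": "step_arm", "arguments": {"commands": [{"fingers": 1,"dx": 0,"dy": 0,"dz": 0,"roll": 0},{"fingers": 1,"dx": 0,"dy": 0,"dz": 0,"roll": 0},{"fingers": 1,"dx": 0,"dy": 0,"dz": 0,"roll": 0},{"fingers": 1,"dx": 0,"dy": 0,"dz": 0,"roll": 0}], "squeeze": 60}}

```text
time: 17.2
tool_pos: [0.5484, -0.1226, 0.2541]
tcp_rot: [0.566, 3.083, 0.0]
wrist_force: [12.2, -2.3, -6.9]
width: 0.267
grip_force: 59.4
```

```bash
python3 wind.py .5486 -.0628
python3 - <<'E'
from h import *
z=np.load("top0.npz");P0=cloud(z["d"],z["K"],z["T"])
im,d,K,T,c=cam("scene");np.savez("s2.npz",im=im,d=d)
a=cv2.cvtColor(np.load("s1.npz")["im"],6);b=cv2.cvtColor(im,6)
for c0 in(245,258,270): print([int(x) for x in a[205:240,c0]],[int(x) for x in b[205:240,c0]],sep="\n")
E
```

```text
t 17.2 r 0.059849648761399823 ang -90.19422340621047 tool x 159.20270592469896 Ftang(resist) 12.245206491268629 Frad 2.2127103225721974 Fz -6.871873878692875 0.2671574729712052 [ 0.54839712 -0.1226493   0.25406355]
[145, 143, 145, 134, 108, 73, 67, 82, 101, 116, 117, 117, 145, 202, 232, 236, 234, 234, 235, 235, 234, 235, 236, 233, 220, 174, 116, 61, 62, 110, 137, 139, 141, 173, 220]
[148, 142, 145, 133, 104, 61, 39, 45, 53, 58, 76, 96, 114, 114, 118, 149, 210, 233, 235, 233, 235, 235, 236, 235, 236, 236, 236, 231, 196, 133, 73, 61, 97, 150, 207]
[146, 147, 143, 139, 122, 104, 100, 104, 106, 111, 113, 114, 124, 144, 166, 206, 230, 235, 235, 235, 235, 235, 237, 237, 231, 195, 131, 72, 50, 79, 109, 118, 121, 153, 211]
[148, 147, 141, 138, 122, 105, 99, 98, 101, 97, 108, 112, 118, 116, 116, 123, 157, 210, 232, 236, 235, 234, 235, 234, 235, 236, 237, 233, 205, 143, 86, 61, 91, 145, 206]
[152, 147, 143, 141, 128, 118, 117, 119, 117, 117, 116, 116, 157, 221, 240, 240, 238, 238, 238, 238, 238, 238, 238, 239, 236, 208, 147, 85, 49, 75, 109, 124, 127, 155, 214]
[149, 150, 143, 147, 171, 217, 235, 233, 196, 143, 117, 115, 116, 116, 117, 154, 218, 239, 239, 238, 236, 238, 237, 237, 238, 238, 239, 237, 216, 164, 104, 61, 77, 120, 172]
```

The force at rest rose from about 7.8 to 12.2 N, so the pad is on the caps. The angle past contact is only about 17–30°, so I'll add a small further turn of about 8° and read again.

Request:
{"name": "step_arm", "arguments": {"commands": [{"fingers": 1,"dx": 0.0046,"dy": -0.001,"dz": 0,"roll": 0},{"fingers": 1,"dx": 0.0082,"dy": -0.0018,"dz": 0,"roll": 0},{"fingers": 1,"dx": 0.0082,"dy": -0.0018,"dz": 0,"roll": 0},{"fingers": 1,"dx": 0.0082,"dy": -0.0018,"dz": 0,"roll": 0},{"fingers": 1,"dx": 0.0082,"dy": -0.0018,"dz": 0,"roll": 0}], "squeeze": 60}}

```text
time: 17.88
tool_pos: [0.5403, -0.122, 0.2541]
tcp_rot: [0.566, 3.082, -0.001]
wrist_force: [13.6, -3.9, -7.8]
width: 0.266
grip_force: 59.4
```

```bash
python3 wind.py .5486 -.0628
```

```text
t 17.875 r 0.059806126163456964 ang -97.97945177828512 tool x 159.20187375650482 Ftang(resist) 13.996334113949622 Frad 1.9907276335232678 Fz -7.800302813034195 0.26643125279547325 [ 0.54029784 -0.12202708  0.25412093]
```

The rest force is 14 N, a rise of about 6 N, and the crank is about 35° past contact, so the clamp is at roughly 110–140 N. I'll stop here, unload, release and lift.

Request:
{"name": "step_arm", "arguments": {"commands": [{"fingers": 1,"dx": -0.0025,"dy": 0.0006,"dz": 0,"roll": 0},{"fingers": 0,"dx": -0.0025,"dy": 0.0006,"dz": 0,"roll": 0},{"fingers": -0.1,"dx": -0.0025,"dy": 0.0006,"dz": 0,"roll": 0},{"fingers": -0.1,"dx": -0.0025,"dy": 0.0006,"dz": 0,"roll": 0},{"fingers": -0.1,"dx": -0.0025,"dy": 0.0006,"dz": -0.03,"roll": 0},{"fingers": -0.1,"dx": -0.0025,"dy": 0.0006,"dz": -0.07,"roll": 0},{"fingers": -0.1,"dx": -0.0025,"dy": 0.0006,"dz": -0.11,"roll": 0},{"fingers": -0.1,"dx": -0.0025,"dy": 0.0006,"dz": -0.11,"roll": 0}], "squeeze": 60}}

```text
time: 18.88
tool_pos: [0.5408, -0.1219, 0.3697]
tcp_rot: [0.566, 3.082, -0.001]
wrist_force: [1.5, -0.0, 0.4]
width: 0.552
grip_force: 0.0
```

```bash
python3 look.py w6; python3 wind.py .5486 -.0628
```

```text
18.875 [-0.27 -0.03  1.68  0.    1.48 -1.47] [ 0.5408 -0.1219  0.3697] [[-0.935, 0.355, 0.008], [0.355, 0.935, -0.002], [-0.008, 0.001, -1.0]] 0.5519592141165885
t 18.925 r 0.059502842097072364 ang -98.43651616968057 tool x 159.19948798967556 Ftang(resist) 0.2158967574460794 Frad -1.0098002281397993 Fz -1.336970375332194 0.5501572509191327 [ 0.53987013 -0.12165896  0.36706684]
```

Request:
{"name": "step_arm", "arguments": {"commands": [{"fingers": -0.1,"dx": 0.007,"dy": 0.03,"dz": 0,"roll": 10},{"fingers": -0.1,"dx": 0.0136,"dy": 0.058,"dz": 0.01,"roll": 20},{"fingers": -0.1,"dx": 0.0136,"dy": 0.058,"dz": 0.02,"roll": 30},{"fingers": -0.1,"dx": 0.0136,"dy": 0.058,"dz": 0.02,"roll": 40},{"fingers": -0.1,"dx": 0.0136,"dy": 0.058,"dz": 0.02,"roll": 50},{"fingers": -0.1,"dx": 0.0136,"dy": 0.058,"dz": 0.02,"roll": 60},{"fingers": -0.1,"dx": 0.0136,"dy": 0.058,"dz": 0.02,"roll": 70},{"fingers": -0.1,"dx": 0.0136,"dy": 0.058,"dz": 0.02,"roll": 77}], "squeeze": 60}}

```text
time: 19.92
tool_pos: [0.546, -0.0623, 0.3426]
tcp_rot: [-2.37, -2.058, 0.003]
wrist_force: [-1.2, -0.1, -0.2]
width: 0.545
grip_force: 0.0
```

Request:
{"name": "step_arm", "arguments": {"commands": [{"fingers": -0.1,"dx": 0,"dy": 0,"dz": 0,"roll": 0},{"fingers": -0.1,"dx": 0,"dy": 0,"dz": 0,"roll": 0}], "squeeze": 60}}

```text
time: 20.18
tool_pos: [0.5465, -0.0624, 0.3437]
tcp_rot: [-2.364, -2.067, 0.002]
wrist_force: [0.4, -0.5, -0.2]
width: 0.55
grip_force: 0.0
```

```bash
python3 look.py w7
python3 - <<'E'
from h import *
z=np.load("w7.npz");im,d,K,T,M,p=[z[k] for k in("im","d","K","T","M","p")]
P=cloud(d,K,T);q=(P-p)@M
print("toolx",np.degrees(np.arctan2(M[1,0],M[0,0])))
for n,a,b,x0,x1 in(("hub",.2725,.281,-.03,.03),("knob",.288,.298,-.09,-.03)):
    m=(P[...,2]>a)&(P[...,2]<b)&(abs(q[...,1])<.028)&(q[...,0]>x0)&(q[...,0]<x1)
    if m.any():
        c=max(cv2.findContours(m.astype(np.uint8),0,1)[0],key=cv2.contourArea).reshape(-1,2);w=(plane(c,.277 if n=="hub" else .293,K,T)-p)@M
        print(n,m.sum(),P[m][:,2].mean(),cv2.minAreaRect((w[:,:2]*1e3).astype(np.float32)),c.min(0),c.max(0))
E
```

```text
20.175 [-0.16 -0.02  1.72  0.    1.45 -0.02] [ 0.5465 -0.0624  0.3437] [[0.134, 0.991, -0.002], [0.991, -0.134, 0.0], [0.0, -0.002, -1.0]] 0.550159051284494
toolx 82.31246483200302
hub 1813 0.2767201161489898 ((-0.3648843765258789, 1.6011543273925781), (31.976646423339844, 33.25190353393555), 87.3510971069336) [264 201] [313 249]
knob 725 0.2919460051648889 ((-58.39563751220703, 4.32805871963501), (20.149003982543945, 21.78410530090332), 89.87439727783203) [278 301] [308 329]
```

Request:
{"name": "step_arm", "arguments": {"commands": [{"fingers": -0.1,"dx": -0.0008,"dy": 0.0023,"dz": 0.02,"roll": -2.7},{"fingers": -0.1,"dx": -0.0008,"dy": 0.0023,"dz": 0.05,"roll": -2.7},{"fingers": -0.1,"dx": -0.0008,"dy": 0.0023,"dz": 0.075,"roll": -2.7},{"fingers": -0.1,"dx": -0.0008,"dy": 0.0023,"dz": 0.09,"roll": -2.7},{"fingers": -0.1,"dx": -0.0008,"dy": 0.0023,"dz": 0.097,"roll": -2.7},{"fingers": -0.1,"dx": -0.0008,"dy": 0.0023,"dz": 0.097,"roll": -2.7}], "squeeze": 60}}

```text
time: 20.98
tool_pos: [0.5493, -0.0636, 0.2479]
tcp_rot: [2.318, 2.121, -0.0]
wrist_force: [-0.3, -0.3, 0.2]
width: 0.547
grip_force: 0.0
```

Request:
{"name": "step_arm", "arguments": {"commands": [{"fingers": 1,"dx": 0,"dy": 0,"dz": 0,"roll": 0},{"fingers": 1,"dx": 0,"dy": 0,"dz": 0,"roll": 0},{"fingers": 1,"dx": 0,"dy": 0,"dz": 0,"roll": 0},{"fingers": 1,"dx": 0,"dy": 0,"dz": 0,"roll": 0}], "squeeze": 40}}

```text
time: 21.48
tool_pos: [0.5488, -0.0636, 0.2492]
tcp_rot: [-2.318, -2.121, 0.0]
wrist_force: [-5.3, 0.7, 4.2]
width: 0.371
grip_force: 42.3
```

Run:
```python
from h import *
s,p,M=tool();print(p,s["wrist_force"],s["torque"],s["width"],M[:2,0])
```

```text
[ 0.5488367  -0.06357818  0.24920118] [-5.28482637  0.73979438  4.23690045] [0.08557998 0.91003258 0.03493445] 0.37114140047887856 [0.08866391 0.99606159]
```

Request:
{"name": "step_arm", "arguments": {"commands": [{"fingers": 1,"dx": 0,"dy": -0.0008,"dz": 0,"roll": 0},{"fingers": 1,"dx": 0,"dy": -0.0008,"dz": -0.002,"roll": 0},{"fingers": 1,"dx": 0,"dy": -0.0008,"dz": -0.005,"roll": 0},{"fingers": 1,"dx": 0,"dy": -0.0008,"dz": -0.008,"roll": 0}], "squeeze": 50}}

```text
time: 21.98
tool_pos: [0.5487, -0.0636, 0.2526]
tcp_rot: [-2.318, -2.12, 0.001]
wrist_force: [6.4, -1.9, -14.3]
width: 0.366
grip_force: 50.8
```

Request:
{"name": "step_arm", "arguments": {"commands": [{"fingers": 1,"dx": 0,"dy": 0.0004,"dz": -0.002,"roll": 0},{"fingers": 1,"dx": 0,"dy": 0.0004,"dz": -0.005,"roll": 0},{"fingers": 1,"dx": 0,"dy": 0.0004,"dz": -0.008,"roll": 0}], "squeeze": 50}}

```text
time: 22.35
tool_pos: [0.5487, -0.0636, 0.2625]
tcp_rot: [-2.317, -2.119, 0.001]
wrist_force: [3.2, -0.9, -10.6]
width: 0.366
grip_force: 51.3
```

Rising cleanly. I'll continue off the shaft.

Request:
{"name": "step_arm", "arguments": {"commands": [{"fingers": 1,"dx": 0,"dy": 0,"dz": -0.004,"roll": 0},{"fingers": 1,"dx": 0,"dy": 0,"dz": -0.008,"roll": 0},{"fingers": 1,"dx": 0,"dy": 0,"dz": -0.012,"roll": 0},{"fingers": 1,"dx": 0,"dy": 0,"dz": -0.016,"roll": 0},{"fingers": 1,"dx": 0,"dy": 0,"dz": -0.022,"roll": 0},{"fingers": 1,"dx": 0,"dy": 0,"dz": -0.035,"roll": 0},{"fingers": 1,"dx": 0,"dy": 0,"dz": -0.06,"roll": 0},{"fingers": 1,"dx": 0,"dy": 0,"dz": -0.08,"roll": 0}], "squeeze": 50}}

```text
time: 23.35
tool_pos: [0.5491, -0.0636, 0.3458]
tcp_rot: [2.317, 2.12, 0.001]
wrist_force: [-0.2, 0.3, -5.0]
width: 0.366
grip_force: 52.0
```

Run:
```python
from h import *
s,p,M=tool();print(s["time"],p,M.round(4).tolist(),s["wrist_force"],s["width"])
im,d,K,T,c=cam("wrist");P=cloud(d,K,T);q=(P-p)@M
m=(abs(q[...,1])<.022)&(abs(q[...,0])<.03)&(q[...,2]<-.01)&(d>0);m[:250]&=False
Q=q[m];print("hub top q z",np.percentile(Q[:,2],[2,10,25,50]))
# mat free area from initial top view
```

```text
23.35 [ 0.54914764 -0.06359605  0.34575595] [[0.0889, 0.996, 0.0014], [0.996, -0.0889, -0.0002], [-0.0001, 0.0015, -1.0]] [-0.20290665  0.33257513 -5.00626038] 0.366039448253941
hub top q z [-0.09194576 -0.08689253 -0.08206456 -0.07045958]
```

Request:
{"name": "step_arm", "arguments": {"commands": [{"fingers": 1,"dx": -0.03,"dy": -0.007,"dz": 0,"roll": 0},{"fingers": 1,"dx": -0.08,"dy": -0.019,"dz": 0,"roll": 0},{"fingers": 1,"dx": -0.13,"dy": -0.031,"dz": 0,"roll": 0},{"fingers": 1,"dx": -0.18,"dy": -0.043,"dz": 0,"roll": 0},{"fingers": 1,"dx": -0.23,"dy": -0.055,"dz": 0,"roll": 0},{"fingers": 1,"dx": -0.27,"dy": -0.064,"dz": 0,"roll": 0},{"fingers": 1,"dx": -0.295,"dy": -0.07,"dz": 0,"roll": 0},{"fingers": 1,"dx": -0.304,"dy": -0.072,"dz": 0,"roll": 0}], "squeeze": 50}}

```text
time: 24.4
tool_pos: [0.4494, -0.3613, 0.3437]
tcp_rot: [-2.32, -2.118, 0.0]
wrist_force: [0.6, -0.4, -4.3]
width: 0.367
grip_force: 52.1
```

Request:
{"name": "step_arm", "arguments": {"commands": [{"fingers": 1,"dx": 0,"dy": 0,"dz": 0.04,"roll": 0},{"fingers": 1,"dx": 0,"dy": 0,"dz": 0.09,"roll": 0},{"fingers": 1,"dx": 0,"dy": 0,"dz": 0.14,"roll": 0},{"fingers": 1,"dx": 0,"dy": 0,"dz": 0.19,"roll": 0},{"fingers": 1,"dx": 0,"dy": 0,"dz": 0.23,"roll": 0},{"fingers": 1,"dx": 0,"dy": 0,"dz": 0.26,"roll": 0},{"fingers": 1,"dx": 0,"dy": 0,"dz": 0.28,"roll": 0},{"fingers": 1,"dx": 0,"dy": 0,"dz": 0.28,"roll": 0}], "squeeze": 50}}

```text
time: 25.4
tool_pos: [0.4493, -0.3586, 0.0623]
tcp_rot: [-2.315, -2.119, 0.0]
wrist_force: [0.1, 0.7, -3.4]
width: 0.369
grip_force: 51.9
```

Run:
```python
from h import *
s,p,M=tool();print(s["time"],p,M.round(3).tolist(),s["wrist_force"],s["width"])
im,d,K,T,c=cam("scene");P=cloud(d,K,T)
z=np.load("top0.npz");im0,d0,K0,T0=[z[k] for k in("im","d","K","T")]
cr=np.array([[443/1,0]]) # mat corners from z1 view (crop/4.5+offset)
c=np.array([[443,187],[703,156],[750,467],[487,496]])/4.5+[260,150];print("mat corners",plane(c,.003,K0,T0).round(3).tolist())
```

```text
25.4 [ 0.4493424  -0.3586168   0.06229344] [[0.088, 0.996, -0.003], [0.996, -0.088, 0.002], [0.002, -0.003, -1.0]] [ 0.13209889  0.66811581 -3.37188563] 0.3690659720681886
mat corners [[0.576, -0.266, 0.003], [0.597, -0.468, 0.003], [0.359, -0.488, 0.003], [0.341, -0.289, 0.003]]
```

Request:
{"name": "step_arm", "arguments": {"commands": [{"fingers": 1,"dx": 0,"dy": 0,"dz": 0.015,"roll": 0},{"fingers": 1,"dx": 0,"dy": 0,"dz": 0.028,"roll": 0},{"fingers": 1,"dx": 0,"dy": 0,"dz": 0.036,"roll": 0},{"fingers": 1,"dx": 0,"dy": 0,"dz": 0.039,"roll": 0},{"fingers": 1,"dx": 0,"dy": 0,"dz": 0.041,"roll": 0},{"fingers": 1,"dx": 0,"dy": 0,"dz": 0.0425,"roll": 0},{"fingers": 1,"dx": 0,"dy": 0,"dz": 0.0425,"roll": 0}], "squeeze": 50}}

```text
time: 26.32
tool_pos: [0.4502, -0.3601, 0.0215]
tcp_rot: [2.318, 2.12, 0.0]
wrist_force: [0.0, -0.1, -4.2]
width: 0.366
grip_force: 52.2
```

Request:
{"name": "step_arm", "arguments": {"commands": [{"fingers": 1,"dx": 0,"dy": 0,"dz": 0.001,"roll": 0},{"fingers": 1,"dx": 0,"dy": 0,"dz": 0.002,"roll": 0},{"fingers": 1,"dx": 0,"dy": 0,"dz": 0.003,"roll": 0},{"fingers": 1,"dx": 0,"dy": 0,"dz": 0.003,"roll": 0}], "squeeze": 50}}

```text
time: 26.82
tool_pos: [0.4503, -0.3599, 0.0193]
tcp_rot: [2.318, 2.12, 0.0]
wrist_force: [-3.1, 2.8, 5.7]
width: 0.363
grip_force: 53.2
```

The crank has touched down softly, with about 10 N on the mat. I'll release it and rise.

Request:
{"name": "step_arm", "arguments": {"commands": [{"fingers": 0.1,"dx": 0,"dy": 0,"dz": 0,"roll": 0},{"fingers": -0.2,"dx": 0,"dy": 0,"dz": 0,"roll": 0},{"fingers": -0.2,"dx": 0,"dy": 0,"dz": 0,"roll": 0},{"fingers": -0.2,"dx": 0,"dy": 0,"dz": 0,"roll": 0},{"fingers": -0.2,"dx": 0,"dy": 0,"dz": -0.03,"roll": 0},{"fingers": -0.2,"dx": 0,"dy": 0,"dz": -0.08,"roll": 0},{"fingers": -0.2,"dx": 0,"dy": 0,"dz": -0.14,"roll": 0},{"fingers": -0.2,"dx": 0,"dy": 0,"dz": -0.2,"roll": 0}], "squeeze": 50}}

```text
time: 27.82
tool_pos: [0.4498, -0.3597, 0.2198]
tcp_rot: [-2.318, -2.12, 0.0]
wrist_force: [0.6, -0.4, 0.1]
width: 0.602
grip_force: 0.0
```

Request:
{"name": "step_arm", "arguments": {"commands": [{"fingers": -0.2,"dx": 0,"dy": 0,"dz": -0.03,"roll": 0},{"fingers": -0.2,"dx": 0,"dy": 0,"dz": -0.03,"roll": 0},{"fingers": -0.2,"dx": 0,"dy": 0,"dz": -0.03,"roll": 0}], "squeeze": 50}}

```text
time: 28.2
tool_pos: [0.4495, -0.3594, 0.2469]
tcp_rot: [-2.317, -2.119, 0.0]
wrist_force: [-0.7, -0.4, -0.5]
width: 0.603
grip_force: 0.0
```

```bash
python3 look.py w8
python3 - <<'E'
from h import *
z=np.load("w8.npz");im,d,K,T,M,p=[z[k] for k in("im","d","K","T","M","p")]
P=cloud(d,K,T);near=np.hypot(P[...,0]-.45,P[...,1]+.385)<.06
for n,a,b in(("hub",.043,.052),("knob",.058,.068),("arm",.012,.018)):
    m=near&(P[...,2]>a)&(P[...,2]<b)&(d>0);print(n,m.sum(),P[m].mean(0).round(4),P[m][:,2].std())
z0=np.load("scene0.npz");im2,d2,K2,T2,c=cam("scene")
g=lambda i:cv2.cvtColor(i,6).astype(int)
df=abs(g(z0["im"])-g(im2))>40
for n,(x0,x1,y0,y1) in dict(rack=(360,440,205,250),timer=(155,190,288,318),wipes=(85,145,240,320),bottle=(420,460,228,292),jar=(172,190,243,270),spanner=(130,195,262,284)).items():print(n,df[y0:y1,x0:x1].sum())
a=g(np.load("s2.npz")["im"]);print("plate rows",[int(x) for x in a[214:240,262]],[int(x) for x in g(im2)[214:240,262]])
E
```

```text
28.2 [-0.72  0.07  1.8   0.    1.27 -0.63] [ 0.4495 -0.3594  0.2469] [[0.089, 0.996, -0.001], [0.996, -0.089, 0.001], [0.001, -0.002, -1.0]] 0.6034799556282601
hub 773 [ 0.4493 -0.3629  0.0469] 0.0010457943276269786
knob 310 [ 0.4442 -0.4182  0.0622] 0.001361313767335696
arm 474 [ 0.4463 -0.3939  0.015 ] 0.0009880106024805428
rack 0
timer 0
wipes 66
bottle 0
jar 22
spanner 0
plate rows [97, 100, 99, 107, 108, 108, 128, 174, 221, 235, 236, 237, 236, 236, 236, 236, 236, 237, 234, 208, 150, 91, 54, 86, 146, 212] [97, 98, 100, 104, 106, 109, 127, 174, 223, 235, 237, 237, 237, 236, 236, 236, 235, 238, 236, 213, 160, 102, 64, 82, 145, 213]
```

The crank lies flat, with the hub top at 47 mm and the arm top at 15 mm, which matches it resting on the mat. The pad is down and the bystanders are unmoved, so I'll hand the job in.

```bash
python3 -c "from workcell import *;print(finish_job())"
```

```text
the job is handed in; nothing more can be done
None
```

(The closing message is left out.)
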